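Free a stuck tube insert from its centrifuge bucket

TASK

The white tube insert is jammed in one of the steel centrifuge buckets in the rack. Take it by its rim, break it loose with a twist and draw it out, leaving the bucket seated in the rack. Then set it down upright in the steel soaking tray beside the two inserts already there, without dropping it and without knocking either of them over.

Things in the scene. Friction and masses are not known exactly. Their poses are not given: they have to be found in the camera images.
- insert_mid (a point): The stuck tube insert: a round white plastic cup, 105 mm tall, about 0.16 kg, body 56 mm in diameter, standing on the bucket's floor. The point is on its axis half-way up, 52.5 mm above its foot; z up along the axis. About 1.5 mm of play in the bucket all round once it is loose.
- insert_rim (a point): Centre of the stuck insert's mouth, at the very top of its rim. The rim is its top 30 mm, a ring 62 mm outside (64 mm at a thin lip on top), 54 mm inside; 30 mm down inside is a solid deck with four tube holes. The whole rim stands above the bucket's top edge while stuck: it can be gripped across the outside or spread from the inside.
- bucket_mouth (a point): Centre of the bucket's top edge. Inside, three ribs on the insert's foot are jammed on three sprung rubber buttons. A straight pull needs 15 to 22 N and would lift the bucket too. Turning the insert 20 degrees or more either way (30 is sure; 0.4 to 0.9 N m) takes the ribs off the buttons; kept at that angle it then slides straight up freely.
- bucket: The steel bucket that holds the stuck insert: a round pot, 74 mm outside, 64 mm bore, 80 mm tall, floor 6 mm thick, 0.85 kg, loose in its well. Origin at the centre of its underside, z up. Two pins on its sides (along its x) lie in notches of the rack, which keep it from turning more than about 5 degrees but not from being lifted.
- rack: Grey plastic bucket rack, fixed, 180 mm square, 76 mm high, four wells (2 by 2, 86 mm apart) on a 6 mm floor; three hold steel buckets (two of them empty, their tops 86 mm above the bench), one well is vacant. Origin at the centre of its underside, x and y along its sides.
- tray: Steel soaking tray, fixed, open-topped and dry, 240 mm (its x) by 320 mm (its y), 55 mm high, walls and floor 4 mm thick. Origin at the centre of its underside. The two soaking inserts stand in the half towards its +y end; the other half is free.
- soaking_a_mid (a point): One of the two inserts already in the tray, same shape as the stuck one, standing upright; the point is on its axis 52.5 mm above its foot, z up.
- soaking_b_mid (a point): The other insert already in the tray, likewise.

How it is judged:
By the outcome, as a careful person would: the job done as asked, in the order asked, and still so for the second after the job is handed in, with the robot touching nothing.
It also fails if it takes over 45 s, if anything falls off the work surface, if the arm or the gripper's body presses on something with over 40 N, if the wrist force passes 120 N, or if a joint passes its speed limit or range.

ROBOT

A 6-joint arm with a two-finger parallel gripper is mounted at the origin on the work surface. World frame = base frame: x ahead of the robot, y to its left, z up, the work surface at z = 0. Lengths are in m, angles in rad, forces in N, time in s.
With the tool pointing down it reaches from about 0.4 to 0.825 m from the base axis. Payload 7 kg.
Tool frame: the origin (TCP) lies between the finger pads; the fingertips stand 22 mm ahead of it and the grasp point (between the pads) lies 3 mm ahead of it (arm.tip_reach is the distance from the TCP to the fingertips, in m); z points along the fingers, y is the line along which they close (so a half turn about z gives the same grasp; the last joint's range is limited). The gripper opens to 88 mm and grips with 3 to 60 N. Pads are 19 mm wide; open, the fingers measure 130 mm over their backs; the gripper's body (78 mm by 193 mm) begins 47 mm behind the grasp point.
Start: joints at [-1.047, 0.359, 0.012, 0, -1.224, -0.288], TCP at [0.158, -0.656, 0.249] pointing down, gripper open.
Joint ranges: [-3.07, 3.07], [-1.43, 2.12], [-1.02, 1.25], [-3.03, 1.67], [-3.05, -0], [-3.03, 3.03]. Speed limits (rad/s): [2.39, 2.39, 3.01, 3.14, 3.14, 3.14].

INTERFACE

Orientations are given as [roll, pitch, yaw] about the fixed x, y, z axes, in that order (R = Rz(yaw) Ry(pitch) Rx(roll)).
In Python, from station import arm, viewer gives the robot as it stands. The module is installed in compiled form; this text tells all that it offers.
- The arm moves only by the tool apply_moves, never from a script. Its argument "commands" is a list that holds one entry, the list of rows, each a list of 5 numbers: the closure, from -1 (fully open) to 1 (shut), then the shift along the world's x, y, z as a fraction of full scale, then the turn about the world's z as a fraction of full scale. In form: [[[fingers, tx, ty, tz, yaw], ...]]. A call has 1 to 12 rows; each row shifts and turns the commanded pose from where the row before left it; what a row does not reach is not made up. Full scale, the value 1, is 20 cm for a shift and pi rad for a turn. A row lasts 1/10 s, in which the tool goes at most 50 mm and 8.59 degrees, less where a joint would pass 70% of its speed; a pose out of reach is approached as far as the arm can. A call with a number of a shift or a turn outside -1 to 1 is refused whole. A call with a gripper value outside its range is refused whole. The fingers move at their own pace and stop on an object; "force" is the grip in N (left out, the last holds). Time passes only in rows, so rows that do not move let the fingers close. It gives the time, the measured TCP pose, the force, the opening and the grip force at its end, in the units of the state.
- arm.get_state(): the state, without advancing time (a new reading comes with each control period).
- viewer.grab_frame(name): name is "scene" or "top" or "wrist"; returns a dict with "image" (420x560x3 uint8, blue, green, red), "mtx" (3x3 intrinsics, pixels), "k1" (the pictures are not rectified: a ray, as slopes to the right and down, at radius r is drawn at 1 + k1 r^2 times it, then the intrinsics apply), "rvec" (rotation vector, rad) and "tvec" (3), from world to camera coordinates, as OpenCV has them. Camera axes: x right, y down, z forward; pixel columns grow to the right and rows downward; lengths in m; the calibration is good to about 2 mm. A picture is of the moment at which its call begins. There is no depth.
- arm.job_done(): hands the job in; it is judged then, once.
The state is a dict: "t": time; "q": joint angles; "qd": joint speeds; "joint_efforts": joint torques, N m; "eef_pos": TCP position; "ee_rot": TCP orientation; "force": force on the tool from outside, world axes, zero at the start; "moment": the same for the moment, N m; "width": finger opening in m; "gripper_force": force on a finger pad.
Only numpy, scipy, OpenCV 4.12 (cv2) and the standard library are available. Lean on these libraries where they do the work, as an engineer would, in place of code of your own. Each camera call takes 0.05 s, during which the arm holds its last target. There are 200 camera calls.

## Working session

There is one attempt and no reset: what is moved stays moved. The work goes in short steps, Python scripts to look and compute and a tool call to move; the robot and the scene stay as the last step left them, time stands still between calls to the robot, and variables do not carry over. Pictures are saved under pics/ and viewed, at most 13 in all, crops included, and the job is handed in when it is done.

Besides the shell and the picture viewer there is one more tool, called after ">>>" in YAML: its name, and indented under it one key for each argument. apply_moves: Moves the arm, as the interface text tells. Shift numbers are shares of 20 cm and turn numbers shares of pi rad, none past 1 either way. Its arguments: {"type":"object","properties":{"commands":{"type":"array","items":{"type":"array","items":{"type":"array","items":{"type":"number"}}}},"force":{"type":"number"}},"required":["commands"]}

```bash
mkdir -p pics
cat > h.py <<'E'
import numpy as np, cv2
from station import arm, viewer
def grab(n,f=None):
    d=viewer.grab_frame(n)
    if f: cv2.imwrite('pics/'+f,d['image'])
    return d
def ray(d,uv):
    K=np.array(d['mtx']);k=d['k1']
    xd=np.array([(uv[0]-K[0,2])/K[0,0],(uv[1]-K[1,2])/K[1,1]])
    x=xd.copy()
    for _ in range(30): x=xd/(1+k*(x@x))
    R=cv2.Rodrigues(np.array(d['rvec'],float).reshape(3))[0];t=np.array(d['tvec'],float).reshape(3)
    return -R.T@t, R.T@np.array([x[0],x[1],1])
def onplane(d,uv,z):
    c,v=ray(d,uv); return c+v*(z-c[2])/v[2]
def proj(d,p):
    K=np.array(d['mtx']);R=cv2.Rodrigues(np.array(d['rvec'],float).reshape(3))[0]
    c=R@np.array(p)+np.array(d['tvec'],float).reshape(3);x=c[:2]/c[2];x=x*(1+d['k1']*(x@x))
    return K[:2,:2]@x+K[:2,2]
E
python3 - <<'E'
from h import *
s=arm.get_state();print(s)
for n in('top','scene'):
    d=grab(n,n+'0.png');c,_=ray(d,(280,210));print(n,c,d['k1'],d['mtx'])
E
```

```text
{'t': 0.0, 'q': array([-1.04691616e+00,  3.59435163e-01,  1.10379319e-02, -3.51707202e-04,
       -1.22410354e+00, -2.88096106e-01]), 'qd': array([ 1.74227365e-03, -1.54165504e-03, -5.21089188e-04,  1.41503745e-03,
       -1.67314745e-03, -3.65730548e-05]), 'joint_efforts': array([-6.14140981e-05, -5.82718313e+01,  2.93056995e+01,  6.99693963e+00,
        6.89837529e-03, -1.31207166e-04]), 'eef_pos': array([ 0.15754673, -0.65587939,  0.24758205]), 'ee_rot': array([ 3.13986451e+00, -1.67332559e-04, -2.90592823e+00]), 'force': array([-0.42403387,  0.39545339, -0.14837017]), 'moment': array([ 0.02416832,  0.00696185, -0.0086015 ]), 'gripper_force': 0.0, 'width': 0.0880445843757074}
top [ 0.31660855 -0.00199596  1.14632683] 0.031163756295028336 [[480.34415527   0.         290.6677851 ]
 [  0.         480.34415527 214.9326635 ]
 [  0.           0.           1.        ]]
scene [ 1.09897346 -0.05827489  0.70715582] -0.07639855381755095 [[404.09170137   0.         278.21773972]
 [  0.         404.09170137 206.58611608]
 [  0.           0.           1.        ]]
```

View pics/top0.png

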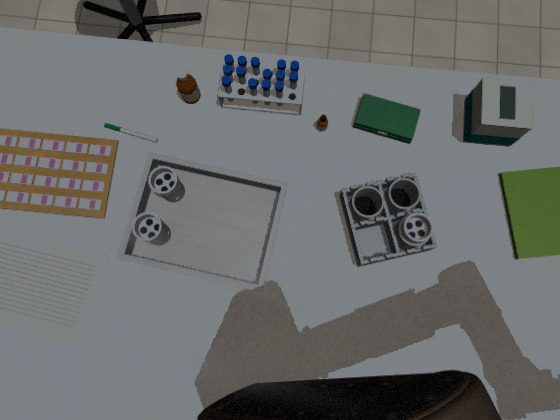

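View pics/scene0.png

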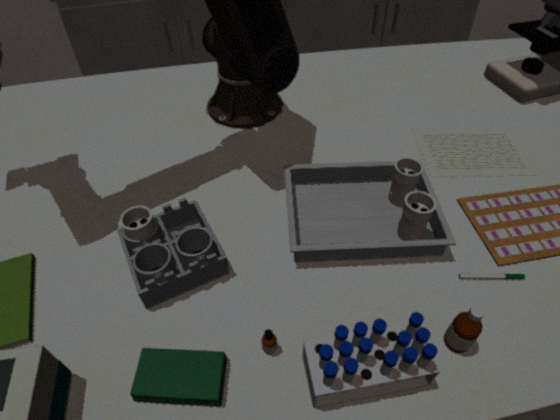

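The top view shows the stuck insert near (415,229), the soaking inserts near (164,181) and (148,228), and the tray corners near (150,155), (285,183), (262,285) and (122,258). The free half of the tray is on the right. The scene view agrees, with the stuck insert's rim at (138,222).

```bash
cat > m.py <<'E'
from h import *
d=grab('top'); g=cv2.cvtColor(d['image'],cv2.COLOR_BGR2GRAY)
def rim(g,u,v,h=26,s=8):
    c=cv2.resize(g[v-h:v+h,u-h:u+h],None,fx=s,fy=s,interpolation=cv2.INTER_CUBIC)
    c=cv2.GaussianBlur(c,(0,0),4)
    H=cv2.HoughCircles(c,cv2.HOUGH_GRADIENT,1.,20,param1=60,param2=15,minRadius=int(13.*s),maxRadius=int(16.5*s))
    o=[] if H is None else H[0][:3]
    v3=cv2.cvtColor(c,cv2.COLOR_GRAY2BGR)
    for i,(x,y,r) in enumerate(o): cv2.circle(v3,(int(x),int(y)),int(r),[(0,0,255),(0,255,0),(255,0,0)][i],1)
    return [((x+.5)/s-.5+u-h,(y+.5)/s-.5+v-h,r/s) for x,y,r in o],v3[:,:]
im=[]
for n,(u,v,z) in dict(stuck=(415,229,.117),a=(164,181,.109),b=(148,228,.109)).items():
    o,c=rim(g,u,v); im.append(cv2.resize(c,(266,266)) )
    for x,y,r in o: print(n,round(x,1),round(y,1),round(r,1),onplane(d,(x,y),z).round(4))
for n,uv in dict(tl=(150,155),tr=(286,183),br=(262,286),bl=(121,259)).items(): print(n,onplane(d,uv,.055).round(3))
cv2.imwrite('pics/c1.png',np.hstack(im))
E
python3 m.py
```

```text
stuck 419.2 224.9 16.3 [ 0.5349 -0.266   0.117 ]
tl [0.653 0.362 0.055]
tr [0.617 0.034 0.055]
br [0.373 0.064 0.055]
bl [0.402 0.388 0.055]
```

View pics/c1.png

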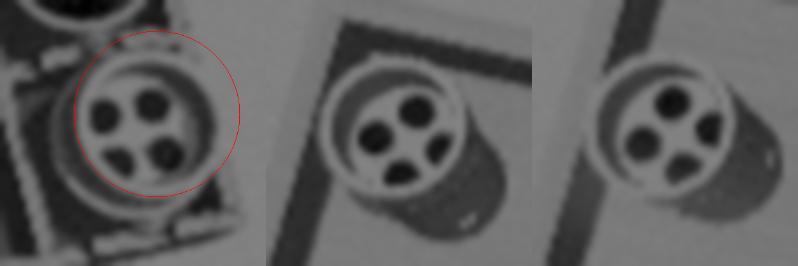

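The rim circles, read by eye off the crop (scale 5.115), are centred near (417.5,226.9) for the stuck insert, (163,179.8) for a and (146.8,226.4) for b. The automatic circle was off because it followed the bucket.

Run:
```python
from h import *
d=grab('top')
for n,uv,z in [('stuck',(417.5,226.9),.117),('a',(163,179.8),.109),('b',(146.8,226.4),.109)]: print(n,onplane(d,uv,z).round(4))
d=grab('scene')
print(onplane(d,(137.5,222),.117))
```

```text
stuck [ 0.5301 -0.2624  0.117 ]
a [0.5821 0.3061 0.109 ]
b [0.474  0.3252 0.109 ]
[ 0.5466554  -0.25839996  0.117     ]
```

>>> apply_moves:
  commands:
    - [[-1,0.155,0.164,0,0],[-1,0.155,0.164,0,0],[-1,0.155,0.164,0,0],[-1,0.155,0.164,0,0],[-1,0.155,0.164,0,0],[-1,0.155,0.164,0,0],[-1,0.155,0.164,0,0],[-1,0.155,0.164,0,0],[-1,0.155,0.164,0,0],[-1,0.155,0.164,0,0],[-1,0.155,0.164,0,0],[-1,0.155,0.164,0,0]]
  force: 40

```text
t: 1.45
eef_pos: [0.5307, -0.2611, 0.2488]
ee_rot: [-3.141, 0.0, -2.906]
force: [0.3, -1.1, -0.4]
width: 0.0873
gripper_force: 0.0
```

Run:
```python
from h import *
d=grab('wrist','w1.png');s=arm.get_state();print(s['t'],s['eef_pos'],s['ee_rot'],s['q'],ray(d,(280,210)))
print(proj(d,(0.53,-.262,.117)))
```

```text
1.5 [ 0.53476274 -0.25766606  0.24845447] [-3.14140045e+00  1.88434570e-03 -2.90331259e+00] [-1.20297007e-01  2.25047291e-01 -1.75206178e-01 -5.23027818e-04
 -1.16871096e+00 -1.21201520e+00] (array([ 0.4527957 , -0.28064016,  0.38516038]), array([ 0.29202439,  0.09939026, -0.95175268]))
[271.23761263 202.4355851 ]
```

View pics/w1.png

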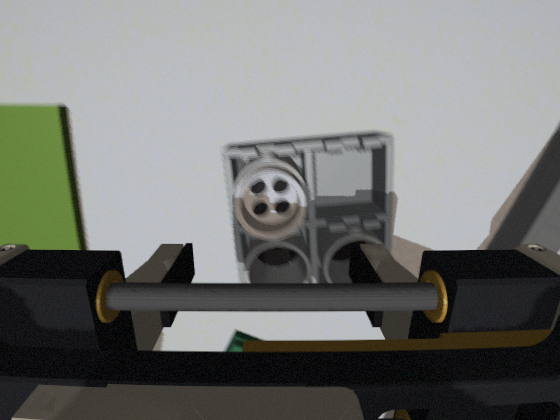

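The wrist view shows the stuck insert at about (271,200), against a predicted (271,202). The frame is blurred because the arm was still settling, so I'll take a still one and fit the rim.

>>> apply_moves:
  commands:
    - [[-1,0,0,0,0],[-1,0,0,0,0],[-1,0,0,0,0]]

```text
t: 1.8
eef_pos: [0.529, -0.2633, 0.2486]
ee_rot: [3.142, -0.0, -2.907]
force: [-0.3, -0.1, -0.7]
width: 0.0875
gripper_force: 0.0
```

Run:
```python
from h import *
d=grab('wrist','w2.png');s=arm.get_state();print(s['t'],s['eef_pos'],s['ee_rot'])
# predicted rim circles for the guess, drawn for comparison
p0=np.array([0.530,-.2624,.117]);print(proj(d,p0))
im=d['image'].copy();s=6;x0,y0=220,145
c=cv2.resize(im[y0:y0+100,x0:x0+110],None,fx=s,fy=s,interpolation=cv2.INTER_CUBIC)
for r in(.032,.027):
  pts=np.array([(proj(d,p0+[r*np.cos(t),r*np.sin(t),0])-[x0-.5,y0-.5])*s for t in np.linspace(0,6.283,60)],np.int32)
  cv2.polylines(c,[pts],1,(0,0,255),1)
cv2.imwrite('pics/w2c.png',cv2.convertScaleAbs(c,alpha=1.3))
```

```text
1.85 [ 0.52893418 -0.2634764   0.24865603] [-3.14157993e+00 -3.41334424e-05 -2.90701820e+00]
[272.76786271 204.80150778]
```

View pics/w2c.png

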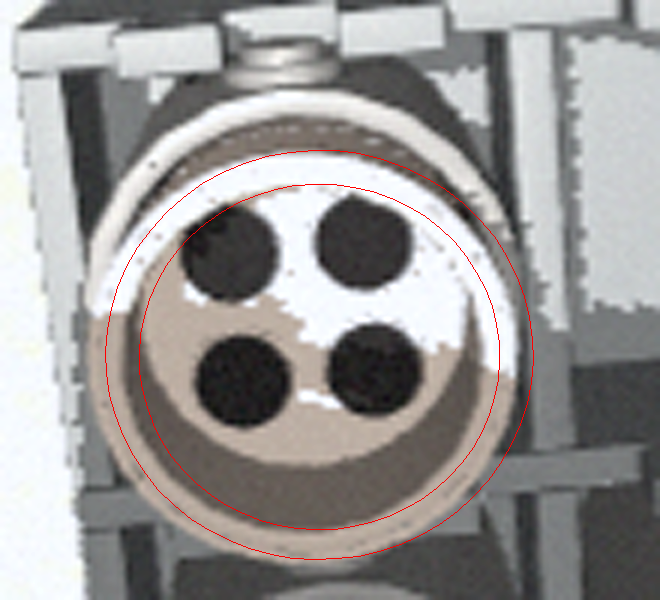

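The crop shows the actual rim spanning x 90–517 and y 152–566, against a predicted 105–533 and 152–559. The rim centre is therefore about (0.531, -0.2645).

>>> apply_moves:
  commands:
    - [[-1,0.01,-0.006,-0.1,0],[-1,0,0,-0.1,0],[-1,0,0,-0.1,0],[-1,0,0,-0.1,0],[-1,0,0,-0.1,0],[-1,0,0,-0.06,0],[-1,0,0,-0.06,0],[-1,0,0,-0.06,0],[-1,0,0,0,0],[-1,0,0,0,0]]

```text
t: 2.85
eef_pos: [0.5318, -0.264, 0.1127]
ee_rot: [-3.141, -0.0, -2.906]
force: [-0.4, -0.2, 0.2]
width: 0.0875
gripper_force: 0.0
```

Run:
```python
from h import *
d=grab('wrist','w3.png');s=arm.get_state();print(s['t'],s['eef_pos'],s['force'],s['moment'])
```

```text
2.9 [ 0.5321222  -0.26406771  0.11315167] [-0.32713502  0.1386115  -0.25523131] [-0.01242237  0.02874107  0.0166516 ]
```

View pics/w3.png

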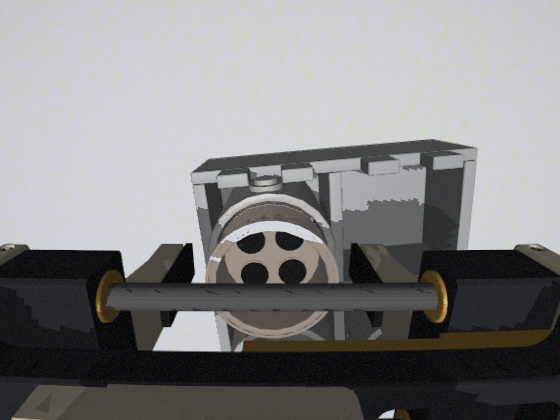

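The rim spans x 206–340 between the fingers, whose inner faces are at 193 and 350, so it is centred. Closing now.

>>> apply_moves:
  commands:
    - [[1,0,0,0,0],[1,0,0,0,0],[1,0,0,0,0],[1,0,0,0,0],[1,0,0,0,0],[1,0,0,0,0],[1,0,0,0,0],[1,0,0,0,0]]
  force: 45

```text
t: 3.7
eef_pos: [0.5318, -0.264, 0.1129]
ee_rot: [-3.141, 0.0, -2.906]
force: [-0.8, 0.1, 4.3]
width: 0.0616
gripper_force: 45.0
```

>>> apply_moves:
  commands:
    - [[1,0,0,0,0.022],[1,0,0,0,0.022],[1,0,0,0,0.022],[1,0,0,0,0.022],[1,0,0,0,0.022],[1,0,0,0,0.022],[1,0,0,0,0.022],[1,0,0,0,0.022],[1,0,0,0,0.022],[1,0,0,0,0.022],[1,0,0,0,0],[1,0,0,0,0]]

```text
t: 4.9
eef_pos: [0.532, -0.264, 0.1128]
ee_rot: [-3.141, 0.0, -2.216]
force: [-0.6, 0.0, 3.4]
width: 0.0617
gripper_force: 45.0
```

Run:
```python
from h import *
d=grab('wrist','w4.png');s=arm.get_state();print(s['t'],s['eef_pos'],s['ee_rot'],s['force'],s['moment'],s['width'])
```

```text
4.95 [ 0.53194137 -0.26395648  0.11281152] [-3.14103434e+00  1.36795055e-04 -2.21619988e+00] [-0.21687336  0.55111449  5.06946956] [ 0.10691025 -0.02458168  0.05896609] 0.061553659620933225
```

View pics/w4.png

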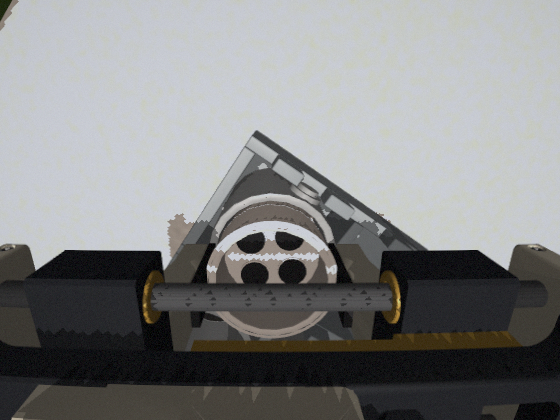

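The four holes kept their place relative to the fingers, at (250,240), (290,240), (255,272) and (292,272), while the rack turned in view. So the insert turned about 40° with no slip. Lifting slowly.

>>> apply_moves:
  commands:
    - [[1,0,0,0.02,0],[1,0,0,0.02,0],[1,0,0,0.02,0],[1,0,0,0.02,0],[1,0,0,0.02,0]]

```text
t: 5.45
eef_pos: [0.5316, -0.2639, 0.1328]
ee_rot: [3.141, -0.0, -2.215]
force: [0.1, 0.0, -2.0]
width: 0.0618
gripper_force: 45.0
```

>>> apply_moves:
  commands:
    - [[1,0,0,0.04,0],[1,0,0,0.05,0],[1,0,0,0.05,0],[1,0,0,0.05,0],[1,0,0,0.05,0],[1,0,0,0.05,0],[1,0,0,0.05,0],[1,0,0,0.05,0],[1,0,0,0.06,0],[1,0,0,0.06,0],[1,0,0,0,0]]

```text
t: 6.55
eef_pos: [0.5327, -0.2643, 0.2369]
ee_rot: [-3.138, 0.001, -2.214]
force: [1.1, 0.4, -2.0]
width: 0.0619
gripper_force: 45.0
```

Run:
```python
from h import *
d=grab('scene','s5.png');s=arm.get_state();print(s['t'],s['eef_pos'],s['force'],s['moment'],s['q'])
c=d['image'][100:320,50:480]
cv2.imwrite('pics/s5c.png',cv2.resize(c,None,fx=1.8,fy=1.8))
```

```text
6.6 [ 0.53216948 -0.26400491  0.23563255] [-0.71743792  0.89925406 -1.69291805] [ 0.06400829  0.04634423 -0.01672326] [-1.31722752e-01  2.34340618e-01 -1.93368977e-01  6.66427972e-05
 -1.14112507e+00 -5.12152468e-01]
```

View pics/s5c.png

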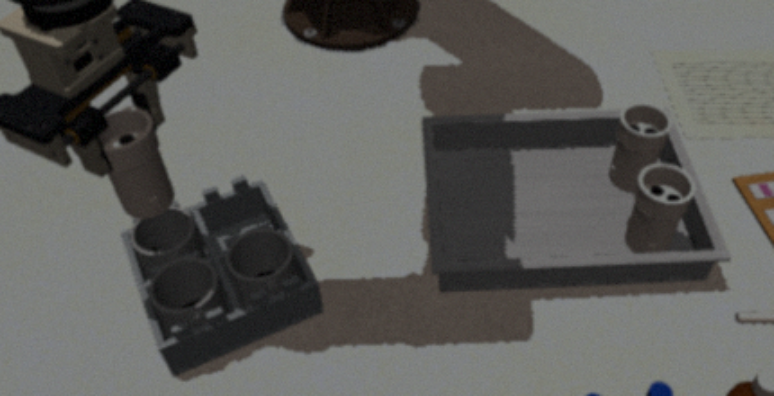

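The insert is out at crop (140,165) and the bucket is still seated below it at (165,235). Both soaking inserts are standing. Moving to the free half of the tray.

>>> apply_moves:
  commands:
    - [[1,-0.012,0.08,0,0],[1,-0.012,0.165,0,0],[1,-0.012,0.175,0,0],[1,-0.013,0.18,0,0],[1,-0.013,0.18,0,0],[1,-0.013,0.18,0,0],[1,-0.013,0.18,0,0],[1,-0.013,0.18,0,0],[1,-0.013,0.18,0,0],[1,-0.013,0.175,0,0],[1,-0.012,0.165,0,0],[1,-0.012,0.12,0,0]]

```text
t: 7.8
eef_pos: [0.5004, 0.1302, 0.234]
ee_rot: [3.141, -0.0, -2.214]
force: [0.5, -0.5, -1.9]
width: 0.062
gripper_force: 45.0
```

>>> apply_moves:
  commands:
    - [[1,0,0,0,0],[1,0,0,-0.1,0],[1,0,0,-0.1,0],[1,0,0,-0.1,0],[1,0,0,-0.1,0],[1,0,0,-0.05,0],[1,0,0,0,0],[1,0,0,0,0]]

```text
t: 8.6
eef_pos: [0.5017, 0.1281, 0.145]
ee_rot: [-3.141, 0.0, -2.214]
force: [0.7, -0.2, -1.9]
width: 0.062
gripper_force: 45.0
```

Run:
```python
from h import *
d=grab('scene');s=arm.get_state();print(s['t'],s['eef_pos'],s['ee_rot'],s['force'])
c=d['image'][60:330,80:480]
cv2.imwrite('pics/s6c.png',cv2.resize(c,None,fx=2,fy=2))
```

```text
8.65 [0.50197337 0.12830604 0.14542889] [-3.14095725e+00  9.92341542e-04 -2.21445486e+00] [-0.07675594  0.64839663 -0.53410842]
```

View pics/s6c.png

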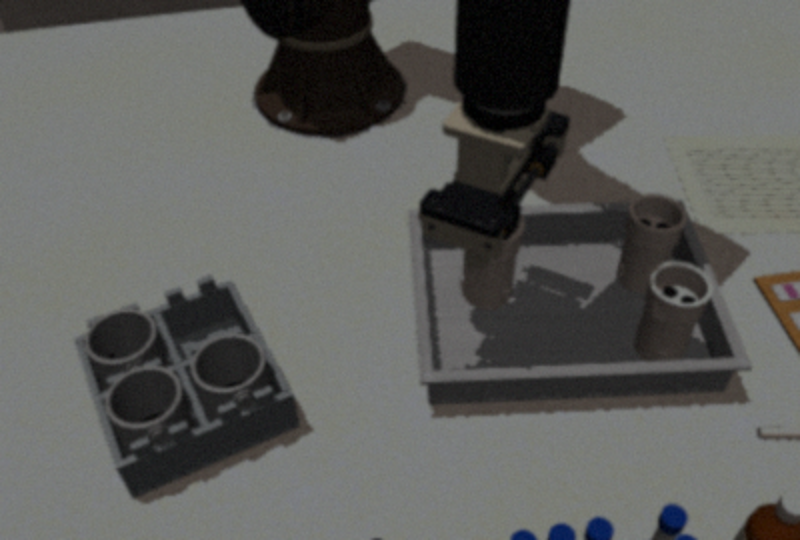

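The insert hangs inside the free half at crop (490,270), clear of the walls and the other inserts. Lowering it.

>>> apply_moves:
  commands:
    - [[1,0,0,-0.04,0],[1,0,0,-0.04,0],[1,0,0,-0.04,0],[1,0,0,-0.03,0],[1,0,0,-0.02,0],[1,0,0,-0.01,0],[1,0,0,0,0],[1,0,0,0,0]]

```text
t: 9.45
eef_pos: [0.5016, 0.1282, 0.1087]
ee_rot: [-3.141, 0.0, -2.215]
force: [-0.2, 0.3, -2.7]
width: 0.0618
gripper_force: 45.0
```

>>> apply_moves:
  commands:
    - [[1,0,0,-0.005,0],[1,0,0,-0.005,0],[1,0,0,0,0],[1,0,0,0,0]]

```text
t: 9.85
eef_pos: [0.5015, 0.1281, 0.1066]
ee_rot: [-3.142, 0.0, -2.215]
force: [-0.2, -1.0, -3.0]
width: 0.062
gripper_force: 45.0
```

>>> apply_moves:
  commands:
    - [[1,0,0,-0.005,0],[1,0,0,0,0],[1,0,0,0,0]]

```text
t: 10.15
eef_pos: [0.5015, 0.1281, 0.1055]
ee_rot: [3.142, -0.0, -2.215]
force: [0.4, 0.1, -1.9]
width: 0.0617
gripper_force: 45.0
```

>>> apply_moves:
  commands:
    - [[1,0,0,-0.003,0],[1,0,0,0,0],[1,0,0,0,0]]

```text
t: 10.45
eef_pos: [0.5015, 0.1281, 0.1049]
ee_rot: [3.142, -0.0, -2.215]
force: [-0.1, 0.3, -1.5]
width: 0.0616
gripper_force: 45.0
```

>>> apply_moves:
  commands:
    - [[1,0,0,-0.003,0],[1,0,0,0,0],[1,0,0,0,0]]

```text
t: 10.75
eef_pos: [0.5016, 0.1281, 0.1048]
ee_rot: [-3.141, 0.0, -2.214]
force: [-2.8, -0.5, 4.8]
width: 0.0615
gripper_force: 45.0
```

>>> apply_moves:
  commands:
    - [[1,0,0,-0.003,0],[1,0,0,0,0],[1,0,0,0,0]]

```text
t: 11.05
eef_pos: [0.5016, 0.1282, 0.1048]
ee_rot: [-3.141, 0.001, -2.214]
force: [-4.7, -0.3, 11.5]
width: 0.0617
gripper_force: 45.0
```

>>> apply_moves:
  commands:
    - [[1,0,0,0.004,0],[1,0,0,0,0],[-0.45,0,0,0,0],[-0.5,0,0,0,0],[-0.6,0,0,0,0],[-0.8,0,0,0,0],[-1,0,0,0,0],[-1,0,0,0,0],[-1,0,0,0,0],[-1,0,0,0,0]]
  force: 20

```text
t: 12.05
eef_pos: [0.5015, 0.1281, 0.1046]
ee_rot: [-3.142, 0.0, -2.215]
force: [0.1, 0.1, 0.7]
width: 0.0875
gripper_force: 0.0
```

Run:
```python
from h import *
d=grab('wrist','w7.png');s=arm.get_state();print(s['t'],s['eef_pos'],s['force'],s['width'])
```

```text
12.1 [0.5014774  0.12809179 0.10456867] [-0.81407486 -0.39898978  0.17082915] 0.08740611453391668
```

View pics/w7.png

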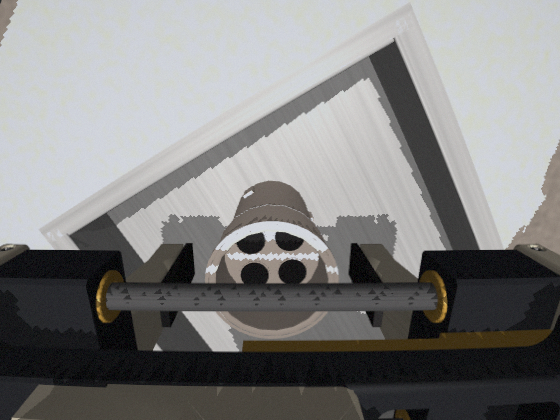

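The insert stands free between the open fingers, with its rim at x 206–340 and gaps on both sides. Retracting straight up.

>>> apply_moves:
  commands:
    - [[-1,0,0,0.03,0],[-1,0,0,0.05,0],[-1,0,0,0.1,0],[-1,0,0,0.15,0],[-1,0,0,0.15,0],[-1,0,0,0.15,0],[-1,0,0,0.1,0],[-1,0,0,0.05,0],[-1,0,0,0,0],[-1,0,0,0,0],[-1,0,0,0,0]]

```text
t: 13.2
eef_pos: [0.5009, 0.1278, 0.2593]
ee_rot: [3.141, -0.002, -2.215]
force: [-0.1, -0.3, -0.0]
width: 0.0878
gripper_force: 0.0
```

Run:
```python
from h import *
d=grab('scene');s=arm.get_state();print(s['t'],s['eef_pos'],s['force'])
c=d['image'][60:330,80:480]
cv2.imwrite('pics/s8c.png',cv2.resize(c,None,fx=2,fy=2))
```

```text
13.25 [0.50095441 0.127848   0.25932281] [-0.13937537  0.74534248  0.47476302]
```

View pics/s8c.png

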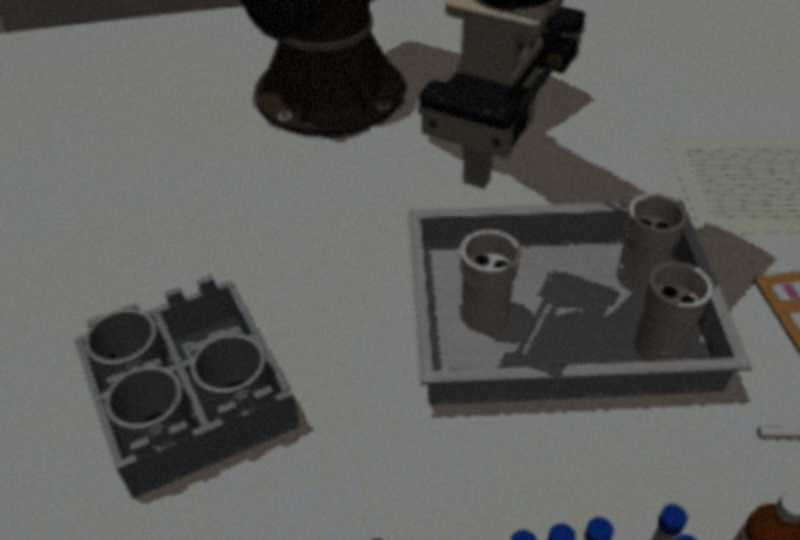

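All three inserts stand upright in the tray, at crop (490,280), (655,240) and (675,310). The three buckets are seated, and the gripper is clear.

```bash
python3 -c "
from station import arm
print(arm.job_done())"
```

```text
the job is handed in; nothing more can be done
None
```

The stuck insert was twisted loose, drawn out and set upright in the tray's free half; the bucket stayed seated, both soaking inserts are still standing, and the job was handed in at about 13 s.

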